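Feed the wheel hub through the rinse bay's self-closing flap

ROBOT

A 6-joint arm with a two-finger parallel gripper is mounted at the origin on the work surface. World frame = base frame: x ahead of the robot, y to its left, z up, the work surface at z = 0. Lengths are in m, angles in rad, forces in N, time in s.
With the tool pointing down it reaches from about 0.425 to 0.95 m from the base axis. Payload 3.5 kg.
Tool frame: the origin (TCP) lies midway between the tips of the shut fingers; the grasp point (between the pads) lies 19 mm behind it (ctrl.tcp_to_grasp is the distance from the TCP to the grasp point, in m); z points along the fingers, x is the direction in which the jaws open and shut, and the axes are right-handed (so a half turn about z gives the same grasp; the last joint's range is limited). The gripper opens to 85 mm and grips with 20 to 120 N. Pads are 22 mm wide; open, the fingers measure 114 mm over their backs; the gripper's body (76 mm by 85 mm) begins 54 mm behind the grasp point. The pads swing forward as they close: fully open they stand 13 mm farther back than shut.
Start: joints at [-1.423, 0.286, 1.577, -0, 1.279, -0.15], TCP at [0.198, -0.645, 0.205] pointing down, gripper open.
Joint ranges: [-2.77, 2.77], [-0.9, 2.22], [0.21, 2.48], [-1.53, 4.67], [0.24, 2.81], [-2.84, 2.84]. Speed limits (rad/s): [2.79, 2.79, 3.14, 3.14, 3.14, 3.14].

INTERFACE

Orientations are given as a unit quaternion [x, y, z, w].
In Python, from plant import ctrl, cams, workorder, spotter gives the robot as it stands. The module is installed in compiled form; this text tells all that it offers.
- The arm moves only by the tool send_rows, never from a script. Its argument "motion" is one flat list of numbers, 5 for each row, row after row: the shift along the tool's x, y, z in cm, then the turn about the tool's z in rad, then the finger opening in cm, from 0 to 8.54. In form: [tx, ty, tz, spin, gripper, tx, ty, tz, spin, gripper, ...]. A call has 1 to 12 rows; each row shifts and turns the pose as measured when the row begins, along the tool's axes as they then stand; what a row does not reach is not made up. A row lasts 1/10 s, in which the tool goes at most 50 mm and 8.59 degrees, less where a joint would pass 70% of its speed; a pose out of reach is approached as far as the arm can. A call is refused whole if a number of a shift passes 5 or a number of a turn 0.15, either way. A call with a gripper value outside its range is refused whole. The fingers move at their own pace and stop on an object; "grip_force" is the grip in N (left out, the last holds). Time passes only in rows, so rows that do not move let the fingers close. It gives the time, the measured TCP pose, the force and the opening at its end, in the units of the state.
- ctrl.get_state(): the state, without advancing time (a new reading comes with each control period).
- cams.read_camera(name): name is "scene" or "top" or "wrist"; returns (picture, depth): 480x640x3 uint8, red, green, blue; 480x640 float32, m along the optical axis (not along the pixel's ray), 0 where there is no reading.
- cams.camera_params(name): a dict with "fx", "fy", "cx", "cy" (pixels), "xyz" and "attitude" of the camera in the world; the wrist camera has in their place "mount" (4x4, takes a point from camera to tool coordinates, whose origin is the TCP and whose axes are the tool frame's). Camera axes: x right, y down, z forward; pixel columns grow to the right and rows downward; lengths in m; the calibration is good to about 2 mm. A picture is of the moment at which its call begins: read the wrist's pose just before it. camera_params takes no time and is no camera call.
- workorder.sign_off(): hands the job in, once; it reports no verdict.
Trained networks look in the newest picture that a camera, given by its name, has taken for a name from the list of things; names that differ only in an ending like _2 or _b are one class to them, and where a whole thing is asked for, a point or a joint stands for the part that bears it (a point fixed in the world has none). Each returns a list of dicts, best first, with "conf" (0 to 1); they miss things now and then, are a little off and sometimes report something else, mostly with a low value. They report only what shows in the picture. A call takes as long as a camera call. They do not tell look-alikes from the thing itself.
- spotter.trace(target, camera): "mask" (480x640 bool, what is visible of it) and "bbox" ([left, top, width, height] in pixels, round what is visible of it).
The state is a dict: "time": time; "qpos": joint angles; "dq": joint speeds; "joint_efforts": joint torques, N m; "eef_pos": TCP position; "tcp_rot": TCP orientation; "contact_force": force on the tool from outside, world axes, zero at the start; "wrist_torque": the same for the moment, N m; "opening": opening from 0.0 (shut) to 1.0 (fully open).
Only numpy, scipy, OpenCV 4.12 (cv2) and the standard library are available. Lean on these libraries where they do the work, as an engineer would, in place of code of your own. Each camera call takes 0.05 s, during which the arm holds its last target.

TASK

Push the wheel hub, never lifting it, along the lane so that it swings the rinse bay's flap open and slides right through into the bay. Then draw back out so that the flap falls fully shut behind the hub, with the hub lying flat inside; leave the other things on the bench where they are.

Things in the scene. Friction and masses are not known exactly. Their poses are not given: they have to be found in the camera images.
- hub: the wheel hub: plain aluminium, lying flat; round flange of diameter 72, 28 high, with a neck of diameter 42 on top up to height 46. Origin: centre of its underside. 0.3 to 0.65 kg, slides on the bench. It starts just before or between the flared walls at the mouth of the bay's lane.
- bay: the rinse bay: a fixed straight lane of grey sheet steel, open on top, 100 wide inside, walls 4 thick and 40 high, no floor step. Origin: on the bench, lane centre line, plane of the shut flap; x runs along the lane from the mouth into the bay, y to the left, z up. Parallel walls (y = -50 and +50) from x = -75 to an end wall at x = 235; past the flap the left wall steps out to y = +82. Only the flap crosses the lane.
- bay_mouth (a point): centre of the mouth's outer edge, on the bench: x = -141, y = 0 in the bay's frame. From x = -75 back to here the walls splay outward at 0.5 rad each; the mouth is 163 wide inside.
- bay_end (a point): middle of the foot of the end wall's inner face: x = 235, y = 0 in the bay's frame; it would stop the hub's centre at x = 199
- flap (a joint): angle of the flap, rad: 0 shut (square across the lane), up to 1.55 swung into the bay; it never swings out to the mouth, so what it shuts in can only leave upwards. A steel plate 3 thick, 10 to 30 above the bench, hinged at the left wall (bay's x = 0, y = +75). The hinge pin leans, so the flap's own weight swings it shut in about a second; under 1 N at its edge opens it.
- flap_edge (a point): top of the flap's free edge, 121 from the hinge, 30 above the bench; moves with the flap. The edge sweeps a radius of 124 round the hinge, so the flap falls shut only when the whole hub is beyond that: hub centre about 142 past the plane of the shut flap. The flap rises about 20 as it opens. The hinge bracket is 48 high, the tallest part of the bay.
- jar: bystander, to be left alone: amber glass jar with a flat steel lid, diameter 60, height 62, standing (loose)
- wrench: bystander, to be left alone: open-ended steel spanner, 170 long, lying (loose)
- driver: bystander, to be left alone: screwdriver with black handle, 190 long, lying (loose)
- bearing: bystander, to be left alone: steel bearing ring, outer diameter 52, bore 24, height 15, lying flat (loose)
- piston: bystander, to be left alone: small engine piston, plain cylinder of diameter 54, height 46, standing (loose)
- bolt: bystander, to be left alone: steel bolt, 69 long, head diameter 18, lying (loose)
Mind the look-alikes: they are no part of the job. What is shaped like the hub but blue, red or yellow is not meant.

How it is judged:
On the way:
1. the hub is in the gateway and holds the flap open (value of joint flap above 0.4 rad and x of hub in the frame of bay between -0.04 and 0.09 m), for 0.05 s.
At the end, for the whole second after the job is handed in: The hub lies flat (within 0.08 rad) and at rest on the lane inside the bay, its centre more than 120 mm past the plane of the shut flap, and the flap is shut behind it (within 0.06 rad) and still (x of hub in the frame of bay between 0.12 and 0.205 m and y of hub in the frame of bay between -0.03 and 0.05 m and value of joint flap below 0.06 rad and velocity of joint flap below 0.1 rad/s and angle between hub's own z axis and vertical below 0.08 rad and height (world z) of hub below 0.008 m and linear speed of hub below 0.01 m/s); the robot touches nothing.
It fails at once if the hub is lifted (underside's centre more than 12 mm up) or tipped over 0.35 rad (height (world z) of hub above 0.012 m or angle between hub's own z axis and vertical above 0.35 rad).
It fails at once if a bystander is moved more than 20 mm (distance of any of jar, wrench, driver, bearing, piston, bolt from where it was at the start of the episode above 0.02 m).
It also fails if it takes over 48 s, if anything falls off the work surface, if the arm or the gripper's body presses on something with over 40 N, if the wrist force passes 120 N, or if a joint passes its speed limit or range.

## Working session

There is one attempt and no reset: what is moved stays moved. The work goes in short steps, Python scripts to look and compute and a tool call to move; the robot and the scene stay as the last step left them, time stands still between calls to the robot, and variables do not carry over. Pictures are saved under pics/ and viewed, and the job is handed in when it is done.

Besides the shell and the picture viewer there is one more tool, called after ">>>" by a JSON object that holds its "fn" and its "kwargs", one argument or row to a line. send_rows: Moves the arm, as the interface text tells. Its arguments: {"type":"object","properties":{"motion":{"type":"array","items":{"type":"number"}},"grip_force":{"type":"number"}},"required":["motion"]}

```bash
mkdir -p pics; cat > h.py <<'E'
import numpy as np,cv2
from plant import ctrl,cams,workorder,spotter
from scipy.spatial.transform import Rotation as R
def cp(n):
    p=cams.camera_params(n); return p
def pose(n,st=None):
    p=cp(n)
    if 'mount' in p:
        T=np.eye(4);T[:3,:3]=R.from_quat(st['tcp_rot']).as_matrix();T[:3,3]=st['eef_pos'];return p,T@np.array(p['mount'])
    T=np.eye(4);a=np.array(p['attitude']);T[:3,:3]=R.from_quat(a).as_matrix() if a.size==4 else a.reshape(3,3);T[:3,3]=p['xyz'];return p,T
def cloud(p,T,d):
    v,u=np.mgrid[:480,:640]
    P=np.stack([(u-p['cx'])/p['fx']*d,(v-p['cy'])/p['fy']*d,d],-1)
    return P@T[:3,:3].T+T[:3,3]
def proj(p,T,X):
    c=(np.array(X)-T[:3,3])@T[:3,:3]; return c[...,0]/c[...,2]*p['fx']+p['cx'],c[...,1]/c[...,2]*p['fy']+p['cy']
E
python3 - <<'E'
from h import *
for n in ['top','scene']:
    p,T=pose(n); print(n,p)
    im,d=cams.read_camera(n); cv2.imwrite(f'pics/{n}0.png',im[...,::-1]); np.savez(f'{n}0.npz',im=im,d=d,T=T)
    C=cloud(p,T,d)
    for t in ['hub','bay','flap','jar','wrench','driver','bearing','piston','bolt']:
        for r in spotter.trace(t,n)[:4]:
            m=r['mask']&(d>0); print(n,t,round(r['conf'],2),r['bbox'],np.round(np.median(C[m],0),3) if m.any() else None)
print(ctrl.get_state())
E
```

```text
top {'fx': 446.3623630025561, 'fy': 446.3623630025561, 'cx': 317.40587021548225, 'cy': 228.1767571673167, 'xyz': array([ 0.42167584, -0.05451382,  1.00099102]), 'attitude': array([-0.70487827,  0.70631165, -0.05003721,  0.04203279])}
top hub 0.85 [387.0, 273.9, 35.3, 33.6] [ 0.416 -0.251  0.03 ]
top hub 0.79 [358.2, 213.8, 34.0, 34.4] [ 0.54  -0.191  0.03 ]
top hub 0.7 [471.3, 201.9, 35.8, 37.1] [ 0.567 -0.443  0.029]
top hub 0.61 [424.9, 201.0, 36.0, 35.1] [ 0.569 -0.334  0.03 ]
top bay 0.96 [183.7, 181.1, 188.3, 101.0] [0.551 0.052 0.002]
top bay 0.58 [200.9, 156.8, 25.2, 22.4] [0.684 0.169 0.015]
top flap 0.44 [297.8, 251.5, 3.8, 7.9] [ 0.49  -0.019  0.032]
top jar 0.95 [336.7, 289.4, 26.6, 31.3] [ 0.386 -0.133  0.062]
top wrench 0.88 [254.7, 161.5, 70.7, 15.0] [0.686 0.008 0.007]
top driver 0.89 [195.1, 285.2, 86.6, 11.5] [0.409 0.07  0.023]
top bearing 0.88 [388.1, 166.3, 25.1, 21.6] [ 0.668 -0.254  0.014]
top bearing 0.59 [184.5, 178.4, 188.1, 102.8] [0.551 0.052 0.002]
top bearing 0.24 [195.6, 288.0, 85.2, 14.9] [0.409 0.07  0.023]
top piston 0.94 [342.7, 153.1, 27.9, 26.6] [ 
[... 1212 characters left out ...]
0.69  0.166 0.014]
{'time': 1.0, 'qpos': array([-1.42299760e+00,  2.86272857e-01,  1.57667199e+00,  4.81192828e-05,
        1.27860686e+00, -1.50057206e-01]), 'dq': array([-0.00117001,  0.00010546, -0.0010195 , -0.00177145,  0.00052804,
       -0.00149033]), 'joint_efforts': array([-6.99891848e-05, -4.05978084e+01, -2.92945540e+01, -1.41360688e-04,
        5.80069500e-04,  4.09171150e-06]), 'eef_pos': array([ 0.19809669, -0.64527678,  0.20455817]), 'tcp_rot': array([ 8.04194621e-01, -5.94366058e-01,  3.07704095e-05, -1.78039376e-06]), 'contact_force': array([ 0.86320925, -0.2876691 , -0.23138664]), 'wrist_torque': array([-0.04024555,  0.03028886,  0.01852607]), 'opening': 0.9955200857774368}
```

```bash
python3 - <<'E'
import cv2
im=cv2.imread('pics/top0.png'); cv2.imwrite('pics/top0c.png',cv2.resize(im[140:320,170:520],None,fx=2.28,fy=2.28,interpolation=cv2.INTER_CUBIC))
im=cv2.imread('pics/scene0.png'); cv2.imwrite('pics/scene0c.png',cv2.resize(im[130:400,130:490],None,fx=2.2,fy=2.2,interpolation=cv2.INTER_CUBIC))
E
```

```text
(no output)
```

View pics/top0c.png

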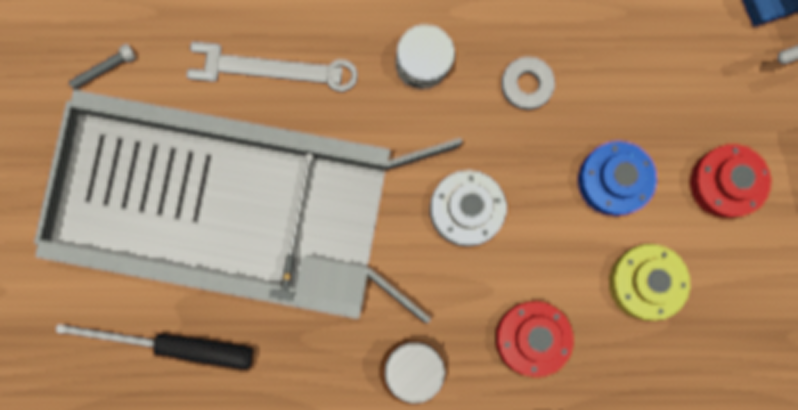

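View pics/scene0c.png

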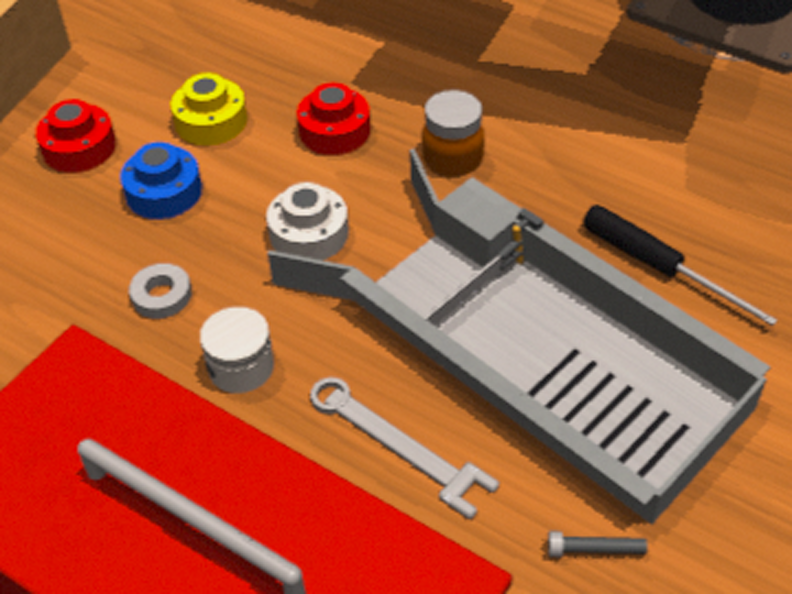

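```bash
python3 - <<'E'
from h import *
from scipy.optimize import minimize
res={}
for n in ['top','scene']:
    p,T=pose(n); f=np.load(f'{n}0.npz'); im,d=f['im'],f['d']; C=cloud(p,T,d)
    # hub
    s=(np.hypot(C[...,0]-.55,C[...,1]+.19)<.06)
    for lo,hi in((.024,.032),(.042,.05)):
        m=s&(C[...,2]>lo)&(C[...,2]<hi); P=C[m][:,:2]; (cx,cy),r=cv2.minEnclosingCircle((P*1000).astype(np.float32)); print(n,'hub',lo,m.sum(),P.mean(0),cx,cy,r,C[m][:,2].mean())
    m=(C[...,2]>.034)&(C[...,2]<.044)&(C[...,0]>.43)&(C[...,0]<.66)&(C[...,1]>-.16)&(C[...,1]<.26)
    if n=='scene': m&=~((C[...,0]<.44)&(C[...,1]<-.09))
    P=C[m][:,:2]; np.save(f'{n}w.npy',P); print(m.sum())
    def sdf(q,box):
        x0,x1,y0,y1=box
        dx=np.maximum(np.maximum(x0-q[:,0],q[:,0]-x1),0);dy=np.maximum(np.maximum(y0-q[:,1],q[:,1]-y1),0);return np.hypot(dx,dy)
    boxes=[(-.075,.239,-.054,-.05),(.235,.239,-.054,.086),(0,.239,.082,.086),(-.075,0,.05,.086)]
    def cost(v,P=P):
        c,s_=np.cos(v[2]),np.sin(v[2]); q=(P-v[:2])@np.array([[c,-s_],[s_,c]])
        dd=np.min([sdf(q,b) for b in boxes],0)
        return np.mean(np.minimum(dd,.008)**2)*1e6
    best=None
    for th in (1.6,1.7,1.75,1.8):
        for x0 in (.52,.54):
          r=minimize(cost,[x0,-.03,th],method='Nelder-Mead',options=dict(xatol=1e-5,fatol=1e-6,maxiter=2000))
          if best is None or r.fun<best.fun:best=r
    print(n,best.x,best.fun)
    v=best.x;c,s_=np.cos(v[2]),np.sin(v[2])
    A=np.array([[c,-s_],[s_,c]]);h=im.copy()[...,::-1]
    h=cv2.resize(h,None,fx=2,fy=2)
    for L in ([(-.075,-.05),(.235,-.05),(.235,.082),(0,.082)],[(-.141,-.0815),(-.075,-.05)],[(-.141,.0815),(-.075,.05),(0,.05)]):
        w=np.array(L)@A.T+v[:2]; u,vv=proj(p,T,np.c_[w,np.full(len(w),.04)])
        cv2.polylines(h,[np.stack([u*2+.5,vv*2+.5],1).astype(np.int32)],False,(0,0,255),1)
    w=np.array([(0,.075),(0,-.046)])@A.T+v[:2];u,vv=proj(p,T,np.c_[w,np.full(2,.03)]);cv2.polylines(h,[np.stack([u*2+.5,vv*2+.5],1).astype(np.int32)],False,(0,255,0),1)
    h=h[280:640,340:920] if n=='top' else h[280:780,440:980]
    cv2.imwrite(f'pics/fit_{n}.png',h)
E
```

```text
top hub 0.024 512 [ 0.54301267 -0.19115697] 555.1441650390625 -183.80941772460938 50.64696502685547 0.02844496263037871
top hub 0.042 290 [ 0.54346698 -0.19233801] 565.091552734375 -190.5796661376953 42.56597137451172 0.046206517691154185
2809
top [ 0.54859997 -0.03212704  1.40171981] 21.801246679102654
scene hub 0.024 467 [ 0.55917762 -0.18568592] 558.4608764648438 -186.40318298339844 50.90666198730469 0.02885223335059067
scene hub 0.042 288 [ 0.54803121 -0.19327675] 565.538818359375 -184.23638916015625 43.88230514526367 0.04672491852511863
3819
scene [ 0.55284037 -0.03433961  1.38454225] 20.976212390559677
```

View pics/fit_top.png

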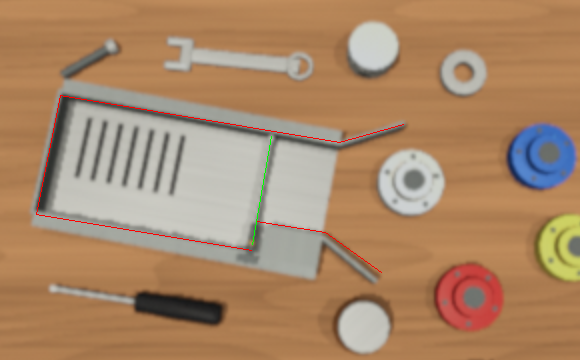

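View pics/fit_scene.png

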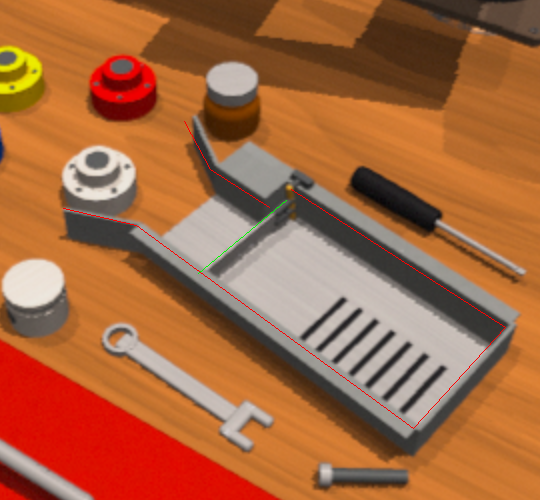

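```bash
python3 - <<'E'
from h import *
from scipy.optimize import minimize
from scipy.spatial import cKDTree
for n in ['top','scene']:
    p,T=pose(n); im=np.load(f'{n}0.npz')['im'];P=np.load(f'{n}w.npy');kt=cKDTree(P)
    def sdf(q,box):
        x0,x1,y0,y1=box
        dx=np.maximum(np.maximum(x0-q[:,0],q[:,0]-x1),0);dy=np.maximum(np.maximum(y0-q[:,1],q[:,1]-y1),0);return np.hypot(dx,dy)
    def cost(v):
        w=abs(v[3]);boxes=[(-.075,.235+w,-.05-w,-.05),(.235,.235+w,-.05-w,.082+w),(0,.235+w,.082,.082+w),(-.075,0,.05,.082+w)]
        c,s_=np.cos(v[2]),np.sin(v[2]);A=np.array([[c,-s_],[s_,c]]); q=(P-v[:2])@A
        dd=np.min([sdf(q,b) for b in boxes],0)
        g=np.concatenate([np.stack(np.meshgrid(np.linspace(b[0],b[1],max(3,int((b[1]-b[0])/.003))),np.linspace(b[2],b[3],max(3,int((b[3]-b[2])/.003)))),-1).reshape(-1,2) for b in boxes])
        e=kt.query(g@A.T+v[:2])[0]; e=np.maximum(e-.001,0)
        return (np.mean(np.minimum(dd,.008)**2)+np.mean(np.minimum(e,.008)**2))*1e6
    best=None
    for th in (1.35,1.4,1.45):
        for x0 in (.54,.55):
          r=minimize(cost,[x0,-.03,th,.008],method='Nelder-Mead',options=dict(xatol=1e-5,fatol=1e-6,maxiter=3000))
          if best is None or r.fun<best.fun:best=r
    print(n,best.x,best.fun)
    v=best.x;c,s_=np.cos(v[2]),np.sin(v[2])
    A=np.array([[c,-s_],[s_,c]]);h=im.copy()[...,::-1]
    h=cv2.resize(h,None,fx=2,fy=2,interpolation=cv2.INTER_CUBIC)
    def pl(L,z,col):
        w=np.array(L)@A.T+v[:2]; u,vv=proj(p,T,np.c_[w,np.full(len(w),z)])
        cv2.polylines(h,[np.stack([u*2+.5,vv*2+.5],1).astype(np.int32)],False,col,1)
    for L in ([(-.075,-.05),(.235,-.05),(.235,.082),(0,.082)],[(-.141,-.0815),(-.075,-.05)],[(-.141,.0815),(-.075,.05),(0,.05)]): pl(L,.04,(0,0,255))
    pl([(0,.075),(0,-.046)],.03,(0,255,0)); pl([(-.141,0),(.235,0)],0.,(255,0,0))
    h=h[280:640,340:920] if n=='top' else h[280:780,440:980]
    cv2.imwrite(f'pics/fit2_{n}.png',h)
    # hub: circle outlines by silhouette colour-free: fit by neck top
    for hw in ([.5435,-.192],[.548,-.190]): print((np.array(hw)-v[:2])@A)
E
```

```text
top [ 0.54555917 -0.03611143  1.37673791  0.01324061] 4.665129705954192
[-0.15335958 -0.02804145]
[-0.15052933 -0.0320713 ]
scene [ 0.54811845 -0.03819943  1.38081943  0.01340107] 5.168486701117587
[-0.15190561 -0.02450776]
[-0.14909183 -0.02854913]
```

View pics/fit2_top.png

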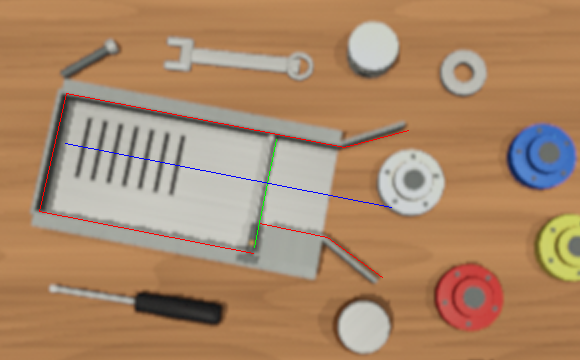

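View pics/fit2_scene.png

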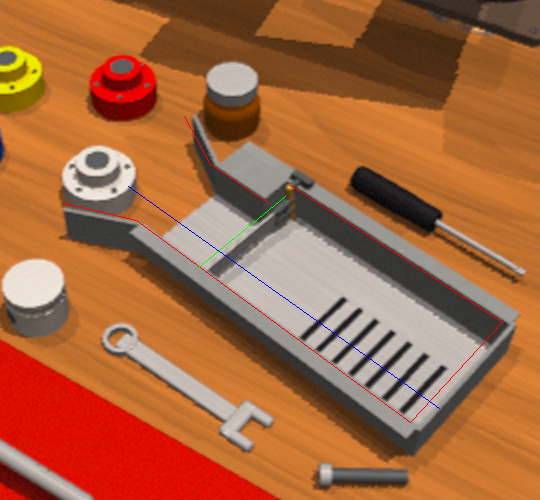

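The scene shows five hub shapes (top view pixels): silver-white (375,231), red (405,291), yellow (456,264), blue (441,218), red (491,219). Only the silver-white one is plain aluminium, and it stands at the flared mouth, so it's the target. I'll confirm it in a crop and check the heights along the path.

```bash
python3 - <<'E'
from h import *
f=np.load('top0.npz');p,T=pose('top');C=cloud(p,T,f['d'])
a=np.array([.198,-.645]);b=np.array([.5335,-.251]);u=(b-a)/np.linalg.norm(b-a)
q=C[...,:2]-a;t=q@u;s=abs(q@np.array([-u[1],u[0]]))
m=(t>.12)&(t<.65)&(s<.09)&(f['d']>0);print(C[m][:,2].max())
m=(C[...,2]>.09);print('tall',m.sum(),C[m][:,:2].min(0) if m.any() else 0,C[m][:,:2].max(0) if m.any() else 0)
im=f['im'][200:265,340:410];print('hub mean rgb',f['im'][225:240,362:370].mean((0,1)))
cv2.imwrite('pics/hubcrop.png',cv2.resize(im[...,::-1],None,fx=8,fy=8,interpolation=cv2.INTER_CUBIC))
E
```

```text
0.051652854868788345
tall 43932 [ 0.10928979 -0.69869156] [0.9519519  0.55791281]
hub mean rgb [189.49166667 192.40833333 189.70833333]
```

View pics/hubcrop.png

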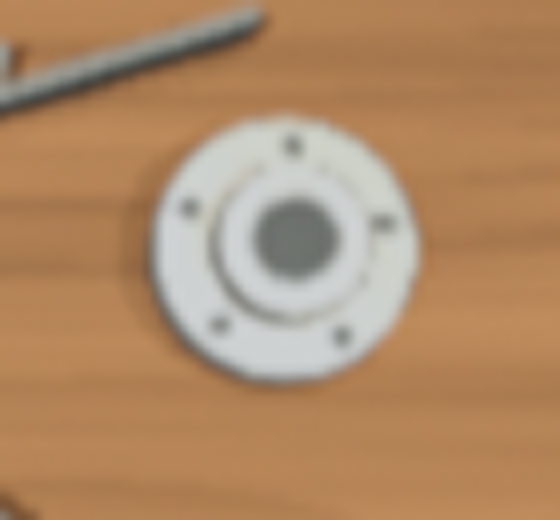

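The crop shows the plain grey-white aluminium hub (flange centre about pixel (375,231) in the full picture), just outside the right flared wall. It is not one of the coloured ones. Now moving above the start pose.

>>> {"fn": "send_rows", "kwargs": {
  "motion": [-2.5,-3.9,0,0,3.6,-2.5,-3.9,0,0,3.6,-2.5,-3.9,0,0,3.6,-2.5,-3.9,0,0,3.6,-2.5,-3.9,0,0,3.6,-2.5,-3.9,0,0,3.6,-2.5,-3.9,0,0,3.6,-2.5,-3.9,0,0,3.6,-2.5,-3.9,0,0,3.6,-2.5,-3.9,0,0,3.6,-2.5,-3.9,0,0,3.6]
}}

```text
time: 2.1
eef_pos: [0.5367, -0.249, 0.2053]
tcp_rot: [0.8, -0.599, 0.003, 0.001]
contact_force: [0.5, -0.2, -0.4]
opening: 0.419
```

>>> {"fn": "send_rows", "kwargs": {
  "motion": [0,0,0,-0.14,3.6,0,0,0,-0.14,3.6,0,0,0,-0.14,3.6,0,0,0,-0.14,3.6,0,0,0,-0.14,3.6,0,0,0,-0.14,3.6,0,0,0,-0.14,3.6,0,0,0,-0.1,3.6]
}}

```text
time: 2.9
eef_pos: [0.5415, -0.2411, 0.2062]
tcp_rot: [0.997, -0.074, 0.003, 0.003]
contact_force: [0.8, -0.8, -0.7]
opening: 0.422
```

```bash
cat > b.py <<'E'
from h import *
O=np.array([.5465,-.037]);th=1.379
A=np.array([[np.cos(th),-np.sin(th)],[np.sin(th),np.cos(th)]])
def rep():
    s=ctrl.get_state();M=R.from_quat(s['tcp_rot']).as_matrix();a=np.arctan2(M[1,0],M[0,0])
    print('t',s['time'],'bay',np.round((s['eef_pos'][:2]-O)@A,4),'z',s['eef_pos'][2],'ang',a,'want',th-np.pi/2,'tilt',M[2,2],'open',s['opening']*8.54,'F',np.round(s['contact_force'],1))
    return s
E
python3 -c "
from b import *
rep()"
```

```text
t 2.9 bay [-0.2013 -0.034 ] z 0.2062141553280046 ang -0.14890875007457002 want -0.19179632679489655 tilt -0.9999650349345773 open 3.6053799219669447 F [ 0.8 -0.8 -0.7]
```

>>> {"fn": "send_rows", "kwargs": {
  "motion": [-0.6,1.3,0,0.04,3.6,0,0,4,0,3.6,0,0,4,0,3.6,0,0,3,0,3.6,0,0,0,0,3.6]
}}

```text
time: 3.4
eef_pos: [0.5343, -0.259, 0.0968]
tcp_rot: [0.995, -0.104, 0.006, 0.005]
contact_force: [-0.8, 0.5, -1.1]
opening: 0.424
```

```bash
python3 - <<'E'
from b import *
s=rep();p,T=pose('wrist',s);im,d=cams.read_camera('wrist');cv2.imwrite('pics/w1.png',im[...,::-1])
C=cloud(p,T,d)
for r in spotter.trace('hub','wrist')[:3]:
    m=r['mask']&(d>0);print(r['conf'],r['bbox'],(np.median(C[m],0)[:2]-O)@A)
    n=m&(C[...,2]>.041)&(C[...,2]<.051);print('neck',n.sum(),(C[n].mean(0)[:2]-O)@A)
im,d=cams.read_camera('scene');cv2.imwrite('pics/s1.png',cv2.resize(im[120:420,130:530,::-1],None,fx=2,fy=2))
E
```

```text
t 3.4 bay [-0.2203 -0.0304] z 0.0967646173635556 ang -0.20770830447426925 want -0.19179632679489655 tilt -0.9998647814624166 open 3.621472520377165 F [-0.8  0.5 -1.1]
0.84 [264.6, 330.3, 49.3, 64.5] [-0.32223417 -0.0066864 ]
neck 446 [-0.32646706  0.00312178]
0.75 [111.0, 213.2, 105.3, 99.7] [-0.23194584  0.07664807]
neck 2906 [-0.23860895  0.08380326]
0.73 [115.5, 0.7, 294.0, 122.3] [-0.09288994  0.04332152]
neck 53 [-0.10586411  0.01745856]
```

View pics/w1.png

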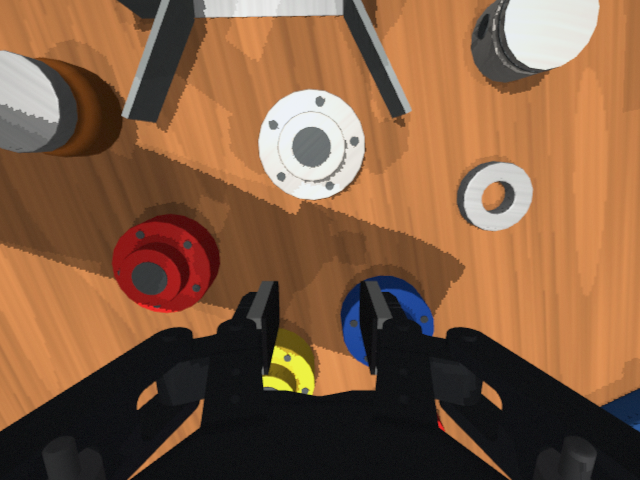

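View pics/s1.png

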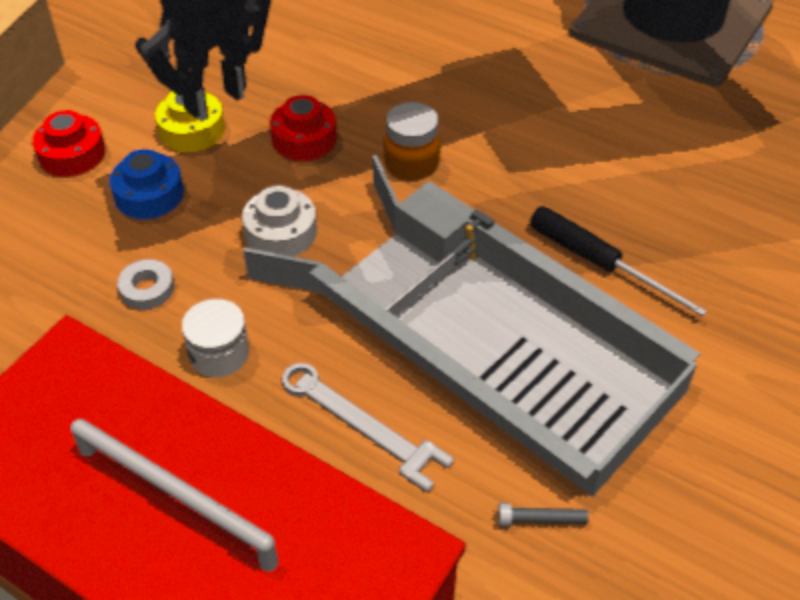

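The wrist view shows the silver hub at (312,145), ahead of and centred between the fingers. The blue hub at (388,320) and red hub at (165,263) are behind it and to the side. I'll measure both the hub and the blue hub here.

```bash
python3 - <<'E'
from b import *
s=rep();p,T=pose('wrist',s);im,d=cams.read_camera('wrist');C=cloud(p,T,d);im=im.astype(int)
reg=np.zeros((480,640),bool);reg[85:205,255:370]=1
for nm,lo,hi in(('flange',.02,.034),('neck',.04,.052)):
    m=reg&(C[...,2]>lo)&(C[...,2]<hi);q=(C[m][:,:2]-O)@A;print(nm,m.sum(),q.mean(0),np.percentile(q,[1,99],axis=0),C[m][:,2].mean())
m=(im[...,2]>im[...,0]+60)&(C[...,2]<.06)&(np.mgrid[:480,:640][1]<460);q=(C[m][:,:2]-O)@A;print('blue',m.sum(),np.percentile(q,[1,99],axis=0))
m=(im[...,0]>90)&(im[...,1]<50)&(C[...,2]<.06);q=(C[m][:,:2]-O)@A;print('red',np.percentile(q,[2,98],axis=0))
# walls top
for x0,x1,y0,y1 in((0,125,350,415),(0,125,115,200)):
    r=np.zeros_like(reg);r[x0:x1,y0:y1]=1;m=r&(C[...,2]>.036)&(C[...,2]<.045);q=(C[m][:,:2]-O)@A;print('flare',np.percentile(q,[1,99],axis=0))
E
```

```text
t 3.55 bay [-0.2217 -0.0348] z 0.10342643695242833 ang -0.2054458068065639 want -0.19179632679489655 tilt -0.9996001795915569 open 3.600691754508045 F [ 0.4 -1.2  0.7]
flange 5234 [-0.15379811 -0.02766977] [[-0.18912669 -0.06099192]
 [-0.12136475  0.00533412]] 0.028150349508657017
neck 3491 [-0.15496988 -0.02697319] [[-0.17474806 -0.04622023]
 [-0.13577983 -0.00762834]] 0.04586049487186988
blue 1992 [[-0.32353594 -0.11756579]
 [-0.25927473 -0.05007757]]
red [[-0.27175089  0.051326  ]
 [-0.20631401  0.11702281]]
flare [[-0.13526886 -0.0880063 ]
 [-0.07714877 -0.05676255]]
flare [[-0.13563468  0.05221155]
 [-0.07391386  0.08754289]]
```

>>> {"fn": "send_rows", "kwargs": {
  "motion": [-0.7,0,2,-0.013,3.6,0,0,3,0,3.6,0,0,2,0,3.6,0,0,1,0,3.6,0,0,0,0,3.6]
}}

```text
time: 4.1
eef_pos: [0.543, -0.2684, 0.0367]
tcp_rot: [0.995, -0.097, 0.023, 0.015]
contact_force: [-0.1, 0.6, 0.3]
opening: 0.422
```

```bash
sed -i 's/^O=.*/O=np.array([.5473,-.033])/' b.py; python3 -c "
from b import *
rep()"
```

```text
Traceback (most recent call last):
  File "b.py", line 3, in <module>
    A=np.array([[np.cos(th),-np.sin(th)],[np.sin(th),np.cos(th)]])
                        ^^
NameError: name 'th' is not defined
```

```bash
sed -i 's/^O=.*/O=np.array([.5473,-.033]);th=1.379/' b.py; python3 -c "
from b import *
s=rep();M=R.from_quat(s['tcp_rot']).as_matrix();print('z axis bay',A.T@M[:2,2],M[2,2],s['dq'])"
```

```text
t 4.1 bay [-0.2319 -0.0407] z 0.03671270708076661 ang -0.19385002167590673 want -0.19179632679489655 tilt -0.998436792487776 open 3.601704316855023 F [-0.1  0.6  0.3]
z axis bay [-0.02576885 -0.04959776] -0.998436792487776 [-8.08491818e-06 -2.41793003e-02 -2.54865297e-02 -1.24107695e-03
  9.45227049e-03  3.20181633e-03]
```

>>> {"fn": "send_rows", "kwargs": {
  "motion": [-0.8,-0.5,0.6,0,3.6,-0.6,-0.5,0.6,0,3.6,0,0,0.6,0,3.6,0,0,0.5,0,3.6,0,0,0,0,3.6]
}}

```text
time: 4.6
eef_pos: [0.5343, -0.2573, 0.0163]
tcp_rot: [0.995, -0.097, 0.027, 0.017]
contact_force: [-1.0, 0.3, 0.5]
opening: 0.421
```

```bash
cat >> b.py <<'E'
def rep2():
    s=rep();M=R.from_quat(s['tcp_rot']).as_matrix();print('zaxis',np.round(A.T@M[:2,2],3),'dq',np.abs(s['dq']).max())
E
python3 -c "
from b import *
rep2()"
```

```text
t 4.6 bay [-0.2227 -0.03  ] z 0.016282912562477755 ang -0.19353327145850607 want -0.19179632679489655 tilt -0.997925820525381 open 3.5967094627759884 F [-1.   0.3  0.5]
zaxis [-0.029 -0.057] dq 0.010861239313302707
```

>>> {"fn": "send_rows", "kwargs": {
  "motion": [-0.3,-0.5,0.6,0,3.6,0,-1,0,0,3.6,0,-1,0,0,3.6,0,-1,0,0,3.6,0,0,0,0,3.6]
}}

```text
time: 5.1
eef_pos: [0.5391, -0.2196, 0.0085]
tcp_rot: [0.995, -0.097, 0.027, 0.017]
contact_force: [0.9, -0.4, 0.3]
opening: 0.418
```

```bash
python3 -c "
from b import *
rep2()
im,d=cams.read_camera('scene');cv2.imwrite('pics/s2.png',cv2.resize(im[120:320,130:430,::-1],None,fx=2.6,fy=2.6))"
```

```text
t 5.1 bay [-0.1848 -0.0275] z 0.008515344020599225 ang -0.19376916308352765 want -0.19179632679489655 tilt -0.997921017980046 open 3.5736718470374944 F [ 0.9 -0.4  0.3]
zaxis [-0.029 -0.058] dq 0.01110369579426762
```

View pics/s2.png

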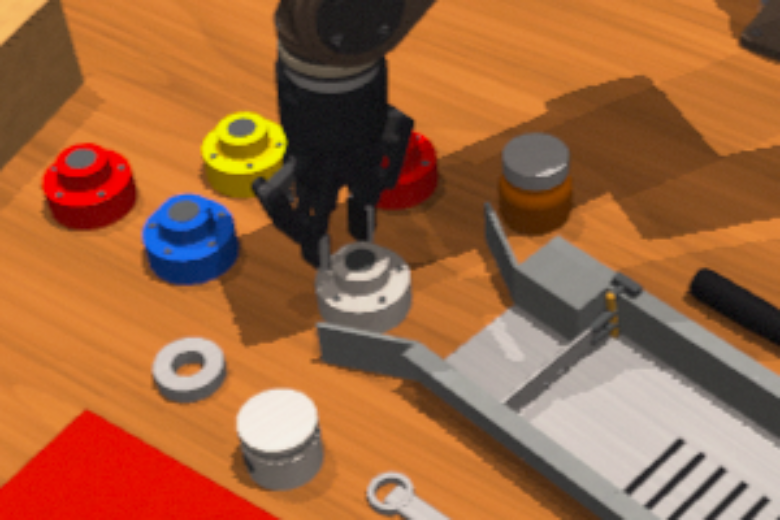

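>>> {"fn": "send_rows", "kwargs": {
  "motion": [-0.5,-1.2,-0.07,0,3.6,-0.5,-1.2,-0.07,0,3.6,-0.5,-1.2,-0.07,0,3.6,-0.5,-1.2,-0.07,0,3.6,-0.4,-1.2,-0.07,0,3.6,-0.3,-1,-0.05,0,3.6]
}}

```text
time: 5.75
eef_pos: [0.5262, -0.1434, 0.01]
tcp_rot: [0.995, -0.097, 0.03, 0.02]
contact_force: [0.6, -2.5, -0.6]
opening: 0.423
```

```bash
python3 -c "
from b import *
rep2()"
```

```text
t 5.75 bay [-0.1124 -0.0003] z 0.010022363328243376 ang -0.19435805603749579 want -0.19179632679489655 tilt -0.9974352898605474 open 3.609361539930165 F [ 0.6 -2.5 -0.6]
zaxis [-0.034 -0.063] dq 0.1988381481297073
```

>>> {"fn": "send_rows", "kwargs": {
  "motion": [0,-1.2,-0.04,0,3.6,0,-1.2,-0.04,0,3.6,0,-1.2,-0.04,0,3.6,0,-1.2,-0.04,0,3.6,0,-1.2,-0.04,0,3.6,0,0,0,0,3.6]
}}

```text
time: 6.35
eef_pos: [0.5379, -0.0773, 0.0099]
tcp_rot: [0.995, -0.096, 0.029, 0.02]
contact_force: [0.6, -0.2, -0.4]
opening: 0.422
```

```bash
python3 -c "
from b import *
rep2()
im,d=cams.read_camera('scene');cv2.imwrite('pics/s3.png',cv2.resize(im[120:390,200:500,::-1],None,fx=2.2,fy=2.2))"
```

```text
t 6.35 bay [-0.0453  0.0008] z 0.009909318514396248 ang -0.1921859158167972 want -0.19179632679489655 tilt -0.997574853160591 open 3.6058495215266015 F [ 0.6 -0.2 -0.4]
zaxis [-0.034 -0.061] dq 0.008908330487787634
```

View pics/s3.png

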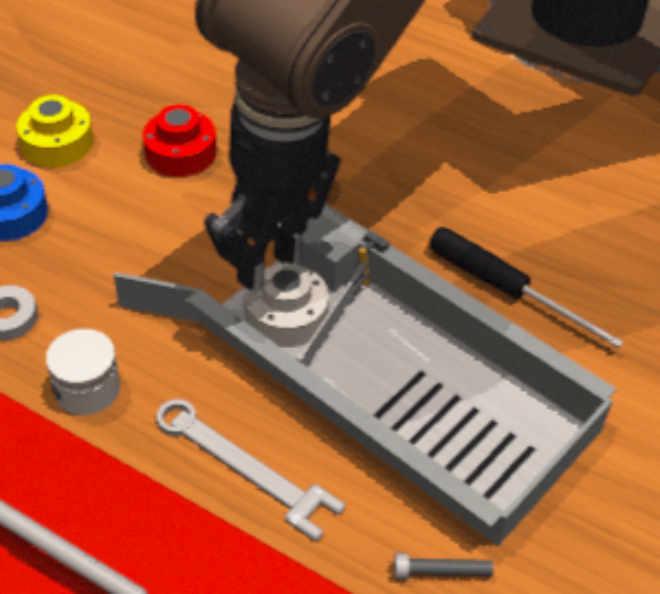

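>>> {"fn": "send_rows", "kwargs": {
  "motion": [0,-1.2,-0.04,0,3.6,0,-1.2,-0.04,0,3.6,0,-1.2,-0.04,0,3.6,0,-1.2,-0.04,0,3.6,0,-1.2,-0.04,0,3.6,0,0,0,0,3.6]
}}

```text
time: 7.0
eef_pos: [0.5502, -0.0161, 0.0098]
tcp_rot: [0.995, -0.097, 0.028, 0.021]
contact_force: [0.2, -0.3, 0.6]
opening: 0.422
```

```bash
python3 -c "
from b import *
rep2()
im,d=cams.read_camera('scene');cv2.imwrite('pics/s4.png',cv2.resize(im[120:390,200:500,::-1],None,fx=2.2,fy=2.2))"
```

```text
t 7.0 bay [0.0172 0.0004] z 0.009798129899942477 ang -0.19294420813919538 want -0.19179632679489655 tilt -0.9975182398071166 open 3.607255742081545 F [ 0.2 -0.3  0.6]
zaxis [-0.036 -0.061] dq 0.0033264563784759626
```

View pics/s4.png

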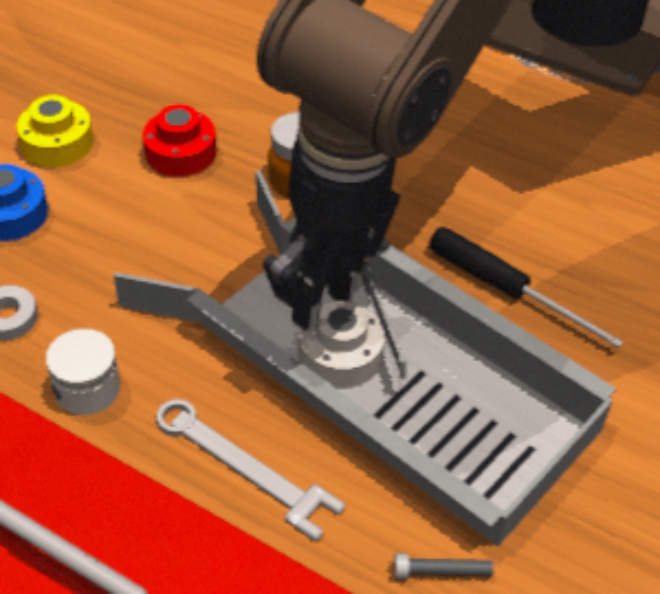

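>>> {"fn": "send_rows", "kwargs": {
  "motion": [0,-1.2,-0.04,0,3.6,0,-1.2,-0.04,0,3.6,0,-1.2,-0.04,0,3.6,0,-1.2,-0.04,0,3.6,0,-1.2,-0.04,0,3.6,0,0,0,0,3.6]
}}

```text
time: 7.65
eef_pos: [0.5625, 0.0462, 0.0097]
tcp_rot: [0.995, -0.097, 0.028, 0.021]
contact_force: [0.4, -0.4, 0.4]
opening: 0.42
```

```bash
python3 -c "
from b import *
rep2()"
```

```text
t 7.65 bay [0.0807 0.0002] z 0.009722562129983639 ang -0.19331171211240628 want -0.19179632679489655 tilt -0.997484063927145 open 3.5881197328671655 F [ 0.4 -0.4  0.4]
zaxis [-0.037 -0.061] dq 0.005593889369416537
```

>>> {"fn": "send_rows", "kwargs": {
  "motion": [0,-1.2,-0.04,0,3.6,0,-1.2,-0.04,0,3.6,0,-1.2,-0.04,0,3.6,0,-0.8,-0.04,0,3.6,0,0,0,0,3.6]
}}

```text
time: 8.15
eef_pos: [0.5713, 0.0925, 0.0096]
tcp_rot: [0.995, -0.096, 0.028, 0.022]
contact_force: [0.5, -2.2, 1.8]
opening: 0.418
```

```bash
python3 -c "
from b import *
rep2()
im,d=cams.read_camera('scene');cv2.imwrite('pics/s5.png',cv2.resize(im[120:390,200:500,::-1],None,fx=2.2,fy=2.2))"
```

```text
t 8.15 bay [0.1278 0.0004] z 0.009621295412811273 ang -0.19218963916585563 want -0.19179632679489655 tilt -0.9974872596323962 open 3.5736780751667734 F [ 0.5 -2.2  1.8]
zaxis [-0.038 -0.06 ] dq 0.0033444161872809007
```

View pics/s5.png

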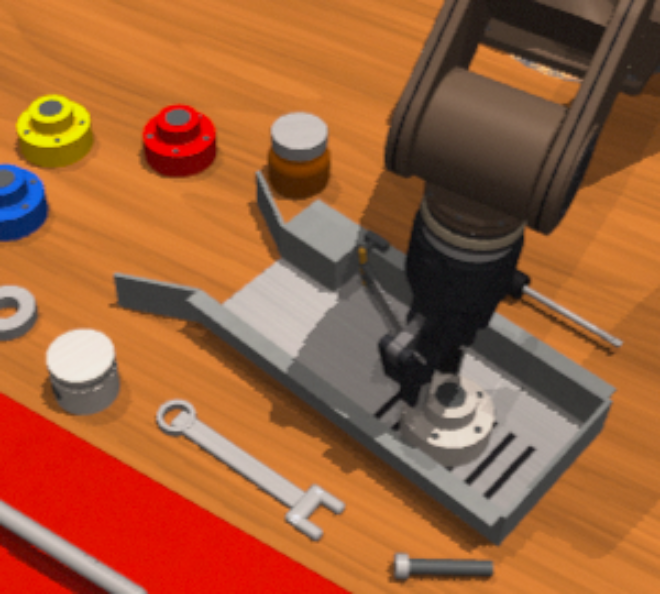

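>>> {"fn": "send_rows", "kwargs": {
  "motion": [0,1,0.03,0,3.6,0,1.2,0.04,0,3.6,0,1.2,0.04,0,3.6,0,1.2,0.04,0,3.6,0,0,0,0,3.6]
}}

```text
time: 8.7
eef_pos: [0.5605, 0.0435, 0.009]
tcp_rot: [0.995, -0.098, 0.027, 0.021]
contact_force: [0.1, -0.2, -0.4]
opening: 0.422
```

```bash
python3 -c "
from b import *
rep2()
im,d=cams.read_camera('scene');cv2.imwrite('pics/s6.png',cv2.resize(im[120:390,200:500,::-1],None,fx=2.2,fy=2.2))"
```

```text
t 8.7 bay [0.0776 0.0016] z 0.009020143188339075 ang -0.1947925811668826 want -0.19179632679489655 tilt -0.9976831935311186 open 3.6022403826349687 F [ 0.1 -0.2 -0.4]
zaxis [-0.036 -0.058] dq 0.014302229434524272
```

View pics/s6.png

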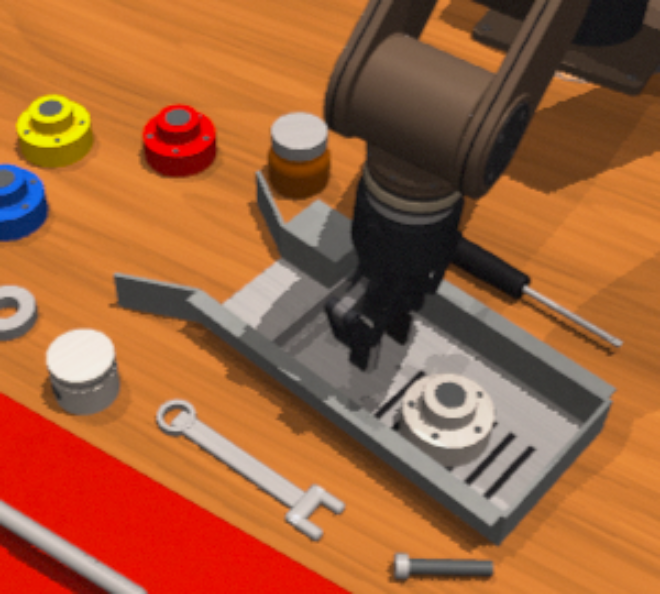

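The flap seems to be shut already (a dark line from about (275,345) to (345,290)). It slipped past behind the fingers, so they are now between the flap and the hub and touching neither. Pulling back would press on the flap, so I'll lift straight up.

>>> {"fn": "send_rows", "kwargs": {
  "motion": [0,0,-1,0,3.6,0,0,-2,0,3.6,0,0,-2,0,3.6,0,0,-3,0,3.6,0,0,-3,0,3.6,0,0,-3,0,3.6,0,0,0,0,3.6]
}}

```text
time: 9.45
eef_pos: [0.5534, 0.0519, 0.1575]
tcp_rot: [0.995, -0.097, 0.028, 0.02]
contact_force: [1.3, 0.2, 0.1]
opening: 0.42
```

>>> {"fn": "send_rows", "kwargs": {
  "motion": [0,4,-2,0,3.6,0,4,-2,0,3.6,0,4,0,0,3.6,0,4,0,0,3.6,0,4,0,0,3.6,0,4,0,0,3.6,0,4,0,0,3.6,0,0,0,0,3.6,0,0,0,0,3.6]
}}

```text
time: 10.35
eef_pos: [0.4949, -0.2269, 0.2074]
tcp_rot: [0.995, -0.094, 0.028, 0.019]
contact_force: [0.9, 0.8, -0.2]
opening: 0.42
```

```bash
python3 - <<'E'
from b import *
rep2()
for n in ['top','scene']:
    p,T=pose(n);im,d=cams.read_camera(n);C=cloud(p,T,d)
    cv2.imwrite(f'pics/{n}9.png',cv2.resize(im[130:330,170:470,::-1] if n=='top' else im[120:400,190:510,::-1],None,fx=2.2,fy=2.2,interpolation=cv2.INTER_CUBIC))
    for t in ['hub','jar','wrench','driver','bearing','piston','bolt']:
        for r in spotter.trace(t,n)[:1 if t!='hub' else 5]:
            m=r['mask']&(d>0);q=np.median(C[m],0); e=''
            if t=='hub':
                k=m&(C[...,2]>.04);e=(C[k][:,:2].mean(0)-O)@A if k.any() else ''; e=(e,np.percentile(C[m][:,2],98))
            print(n,t,round(r['conf'],2),np.round(q,3),e)
    q=(C[...,:2]-O)@A
    m=(abs(q[...,0])<.03)&(q[...,1]<.04)&(q[...,1]>-.044)&(C[...,2]>.02)&(C[...,2]<.036);print('flap pts x',m.sum(),np.polyfit(q[m][:,1],q[m][:,0],1) if m.sum()>5 else '')
E
```

```text
t 10.35 bay [-0.2003  0.0145] z 0.20741742995735926 ang -0.1867476772203736 want -0.19179632679489655 tilt -0.9976907768883077 open 3.588668143559229 F [ 0.9  0.8 -0.2]
zaxis [-0.032 -0.06 ] dq 0.029950991282655815
top hub 0.77 [ 0.577 -0.45   0.044] (array([-0.40671217, -0.1021263 ]), np.float64(0.04910954025035349))
top hub 0.57 [0.57  0.112 0.03 ] (array([0.14909573, 0.0028051 ]), np.float64(0.0488042700569399))
top hub 0.54 [ 0.446 -0.345  0.027] ('', np.float64(0.03134563809923143))
top jar 0.57 [ 0.39  -0.128  0.062] 
top wrench 0.66 [0.686 0.003 0.007] 
top driver 0.9 [0.409 0.072 0.022] 
top piston 0.59 [ 0.687 -0.151  0.044] 
top bolt 0.66 [0.685 0.166 0.014] 
flap pts x 59 [-0.00302275  0.00230738]
scene hub 0.9 [ 0.583 -0.44   0.029] (array([-0.40597514, -0.10582894]), np.float64(0.049038686241449435))
scene hub 0.84 [ 0.485 -0.357  0.03 ] (array([-0.3424307 ,  0.00732365]), np.float64(0.04925480720806912))
scene hub 0.77 [ 0.586 -0.33   0.03 ] (array([-0.29554486, -0.08742668]), np.float64(0.049172095890730634))
scene hub 0.72 [ 0.433 -0.245  0.03 ] (array([-0.24098395,  0.08111954]), np.float64(0.04930696058815893))
scene hub 0.59 [0.588 0.118 0.03 ] (array([ 0.14921255, -0.00170116]), np.float64(0.04879468039612748))
scene jar 0.9 [ 0.404 -0.13   0.046] 
scene wrench 0.95 [0.689 0.007 0.008] 
scene driver 0.67 [0.416 0.069 0.021] 
scene bearing 0.94 [ 0.675 -0.257  0.015] 
scene piston 0.86 [ 0.702 -0.145  0.044] 
scene bolt 0.65 [0.69  0.166 0.014] 
flap pts x 164 [-0.00341482  0.00147979]
```

View pics/top9.png

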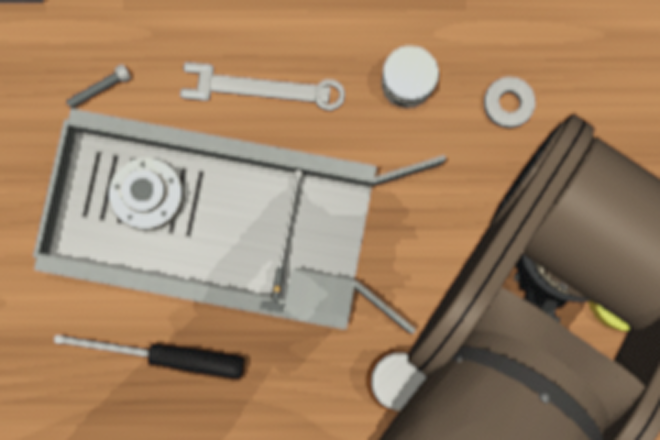

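View pics/scene9.png

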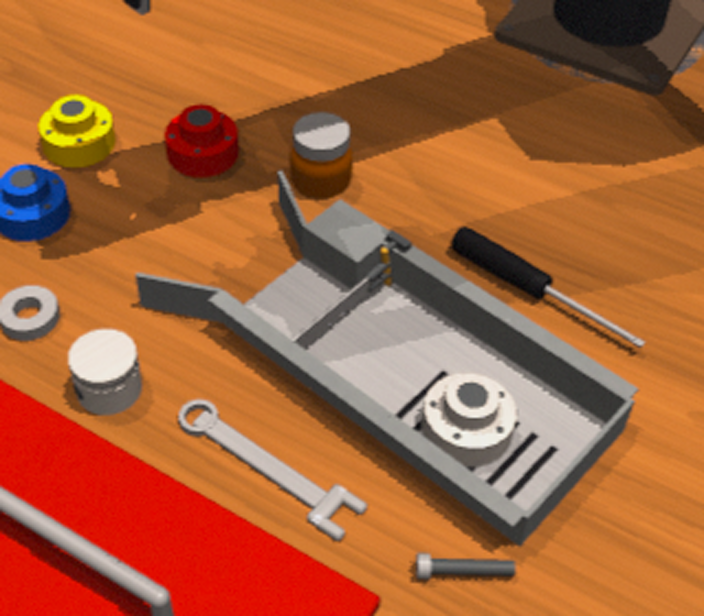

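The top view shows the hub inside at about (146,192), flat. The flap is square across the lane from (298,172) to (285,295), and the gripper is well clear. The bystanders look unmoved.

```bash
python3 -c "
from b import *
rep2();print(workorder.sign_off())"
```

```text
t 11.15 bay [-0.2001  0.0141] z 0.2081363440982085 ang -0.18494566207114338 want -0.19179632679489655 tilt -0.9975883837910916 open 3.610179443655176 F [0.1 0.2 0.6]
zaxis [-0.033 -0.061] dq 0.0027014133328677886
the job is handed in; nothing more can be done
None
```

I pushed the plain aluminium hub between two part-open fingers, along the lane, through the flap and into the bay. I handed the job in at about 11 s; it reported no verdict.

**Withdrawal:** At the end of the push the flap slipped round behind the fingers and shut while they were still inside the bay. I drew the fingers back a little between flap and hub, then lifted them straight up and out. They did not go back out along the lane.

**Last checks:**
- **Hub:** both cameras put its centre about 149 mm past the flap plane, near the lane centre line (y between -2 and +3 mm), lying flat. I had expected about 170 mm from where the fingers stopped. The pictures support 149 mm, which is still inside the allowed range.
- **Flap:** shut, with a measured angle of about 0.003 rad.
- **Jar, wrench, piston, bolt:** positions matched the start within about 5 mm.
- **Bearing:** the scene camera shows it unmoved; the last top-camera look did not find it.
- **Driver:** the scene camera read it 8 mm away from its start position while the top camera read 2 mm. I took this as network scatter.
- **Robot:** clear of everything, with no contact force. The tool had picked up about 0.07 rad of tilt during the fast moves, which did no harm.

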